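# Race cars up on their own stands

## Robot

A 6-joint arm with a two-finger parallel gripper is mounted at the origin on a cart in front of the work surface, level with it; the furniture and walls round the work are solid. World frame = base frame: x ahead of the robot, y to its left, z up, the work surface at z = 0. Lengths are in m, angles in degrees, forces in N, time in s.
With the tool pointing down it reaches from about 0.35 to 0.8 m from the base axis. Payload 7.3 kg.
Tool frame: the origin (TCP) lies on the centre line of the jaws, within the pads' length; the fingertips stand 19 mm ahead of it and the grasp point (between the pads) is the TCP (ctrl.finger_overhang is the distance from the TCP to the fingertips, in m); z points along the fingers, y is the line along which they close (so a half turn about z gives the same grasp; the last joint's range is limited). The gripper opens to 85 mm and grips with 20 to 120 N. Pads are 22 mm wide; open, the fingers measure 114 mm over their backs; the gripper's body (76 mm by 85 mm) begins 54 mm behind the grasp point. The pads swing forward as they close: fully open they stand 13 mm farther back than shut.
Start: joints at [62.796, 19.595, 87.324, -0, 73.075, -8.365], TCP at [0.17, 0.497, 0.224] pointing down, gripper open.
Joint ranges: [-145.02, 145.02], [-44.19, 115.74], [2.07, 154.8], [-57.11, 237.11], [16.16, 152.29], [-177.93, 177.93]. Speed limits (degrees/s): [147.25, 147.25, 180, 180, 180, 180].

## Interface

Orientations are given as [roll, pitch, yaw] about the fixed x, y, z axes, in that order (R = Rz(yaw) Ry(pitch) Rx(roll)).
In Python, from cell import ctrl, viewer gives the robot as it stands. The module is installed in compiled form; this text tells all that it offers.
- The arm moves only by the tool drive_tool, never from a script. Its argument "targets" is a list of rows, each an object of numbers: "rx", "ry", "rz": the turn, a rotation vector about the tool's x, y, z in units of 2 pi rad (1.0 is 2 pi rad); "dx", "dy", "dz": the shift along the tool's x, y, z in units of 50 cm (1.0 is 50 cm); "claw": the closure, from -1 (fully open) to 1 (shut), so that 0 is half open. In form: [{"rx": .., "ry": .., "rz": .., "dx": .., "dy": .., "dz": .., "claw": ..}, ...]. A call has 1 to 20 rows; each row shifts and turns the commanded pose from where the row before left it, along the tool's axes as they then stand; what a row does not reach is not made up. A row lasts 1/12 s, in which the tool goes at most 41.7 mm and 7.16 degrees, less where a joint would pass 70% of its speed; a pose out of reach is approached as far as the arm can. A call with a number of a shift or a turn outside -1 to 1 is refused whole. A call with a gripper value outside its range is refused whole. The fingers move at their own pace and stop on an object; the grip force is fixed at half the most. Time passes only in rows, so rows that do not move let the fingers close. It gives the time, the measured TCP pose, the force, the opening and the grip force at its end, in the units of the state.
- ctrl.sense(): the state, without advancing time (a new reading comes with each control period).
- viewer.capture(name): name is "scene" or "top" or "wrist"; returns the picture (480x640x3 uint8, red, green, blue); there is no depth.
- viewer.camera_params(name): a dict with "intrinsics" (3x3 intrinsics, pixels), "k1" (the pictures are not rectified: a ray, as slopes to the right and down, at radius r is drawn at 1 + k1 r^2 times it, then the intrinsics apply), "rvec" (rotation vector, rad) and "tvec" (3), from world to camera coordinates, as OpenCV has them. Camera axes: x right, y down, z forward; pixel columns grow to the right and rows downward; lengths in m; the calibration is good to about 2 mm. A picture is of the moment at which its call begins: read the wrist's pose just before it. camera_params takes no time and is no camera call; for the wrist camera it gives the pose at the moment of the call.
- ctrl.job_done(): hands the job in; it is judged then, once.
The state is a dict: "t": time; "joint_positions": joint angles; "qd": joint speeds; "tau": joint torques, N m; "ee_pos": TCP position; "eef_rot": TCP orientation; "contact_force": force on the tool from outside, world axes, zero at the start; "torque": the same for the moment, N m; "opening": opening from 0.0 (shut) to 1.0 (fully open); "grasp_force": force on a finger pad.
Only numpy, scipy, OpenCV 4.12 (cv2) and the standard library are available. Lean on these libraries where they do the work, as an engineer would, in place of code of your own. Each camera call takes 0.05 s, during which the arm holds its last target. There are 200 camera calls.

## Task

Racing is over: put each of the four race cars up on the work stand of its own colour, resting level on the saddle with all four wheels hanging free, so that the tyres get no flat spots. Two of the cars were already put up, but on the wrong stands, so mind the order. Leave the lorry and the traffic cone where they are.

Things in the scene. Friction and masses are not known exactly. Their poses are not given: they have to be found in the camera images.
- car_red: red race car with white stripes, 106 mm long (y axis), 50 mm wide over the wheels (x axis), 43 mm tall, about 110 g. Origin: middle of the car, 2 mm below the tyres. Its flat belly is 10 mm above the origin and free over 32 mm between left and right wheels. Grasp across the sides at mid length (40 mm between front and rear wheels), 20 to 30 mm above the origin. Starts on a wrong stand.
- car_white: white race car with red stripes, 109 mm long (y axis), 43 mm tall; otherwise as car_red. Starts on a wrong stand.
- car_green: dark green race car with white stripes, 100 mm long (y axis), 49 mm tall; otherwise as car_red. Starts on the table.
- car_orange: orange race car with black stripes, 101 mm long (y axis), 43 mm tall; otherwise as car_red. Starts on the table.
- stand_red: red work stand for the red car, fixed: base plate 124 mm (x axis) by 84 mm (y axis), 7 mm thick, on a 2 mm mat; above its middle, on a pillar, a level saddle bar 70 mm long (x axis), 18 mm wide (y axis), its two rubber pads' tops 42 mm above the origin, which is in the middle of the base's underside. The four stands are in a row side by side.
- stand_white: white work stand for the white car, shaped as stand_red. On any stand a car sits by its belly, its y axis along the stand's x axis, either way round, the saddle bar between its left and right wheels (7 mm to spare each side), centred on the stand, its origin then 32 mm above the stand's.
- stand_green: green work stand for the green car, same shape as stand_red.
- stand_orange: orange work stand for the orange car, same shape as stand_red.
- lorry_blue: model lorry with blue cab and white box, 147 mm long (y axis), 48 mm wide, 58 mm tall, standing on the table among the cars; origin in the middle of its underside. Not a race car: to be left alone.
- cone: small orange traffic cone with a white band, 26 mm square foot, 30 mm tall, on the table near the stands; origin in the middle of its underside. To be left alone.

How it is judged (in metres and radians):
At the end, for the whole second after the job is handed in: Each race car rests on the stand of its own colour: centred within 15 mm, along the saddle within 0.2 rad (either way round), level within 0.1 rad, origin 27 to 38 mm above the stand's, at rest; lorry and cone moved less than 25 mm (horizontal distance between car_red and stand_red below 0.015 m and angle between the y axis of car_red and the x axis of stand_red, either way round below 0.2 rad and angle between each of car_red, car_white, car_green, car_orange's own z axis and vertical below 0.1 rad and z of car_red in the frame of stand_red between 0.027 and 0.038 m and linear speed of each of car_red, car_white, car_green, car_orange below 0.02 m/s and angular speed of each of car_red, car_white, car_green, car_orange below 0.2 rad/s and horizontal distance between car_white and stand_white below 0.015 m and angle between the y axis of car_white and the x axis of stand_white, either way round below 0.2 rad and z of car_white in the frame of stand_white between 0.027 and 0.038 m and horizontal distance between car_green and stand_green below 0.015 m and angle between the y axis of car_green and the x axis of stand_green, either way round below 0.2 rad and z of car_green in the frame of stand_green between 0.027 and 0.038 m and horizontal distance between car_orange and stand_orange below 0.015 m and angle between the y axis of car_orange and the x axis of stand_orange, either way round below 0.2 rad and z of car_orange in the frame of stand_orange between 0.027 and 0.038 m and distance of each of lorry_blue, cone from where it was at the start of the episode below 0.025 m); the robot touches nothing.
It fails at once if the lorry is knocked, moved more than 25 mm or tipped (distance of lorry_blue from where it was at the start of the episode above 0.025 m or angle between lorry_blue's own z axis and vertical above 0.5 rad).
It fails at once if the cone is knocked, moved more than 25 mm or tipped (distance of cone from where it was at the start of the episode above 0.025 m or angle between cone's own z axis and vertical above 0.5 rad).
It also fails if it takes over 99 s, if anything falls off the work surface, if the arm or the gripper's body presses on something with over 40 N, if the wrist force passes 120 N, or if a joint passes its speed limit or range.

## Working session

There is one attempt and no reset: what is moved stays moved. The work goes in short steps, Python scripts to look and compute and a tool call to move; the robot and the scene stay as the last step left them, time stands still between calls to the robot, and variables do not carry over. Pictures are saved under pics/ and viewed, at most 14 in all, crops included, and the job is handed in when it is done.

Besides the shell and the picture viewer there is one more tool, called after "Request:" as a command line: name --argument value ..., lists and objects as JSON in quotes. drive_tool: Moves the arm, as the interface text tells. Shifts and turns lie within -1 to 1; 1 stands for 50 cm of shift or 2 pi rad of turn. Its arguments: {"type":"object","properties":{"targets":{"type":"array","items":{"type":"object","properties":{"rx":{"type":"number"},"ry":{"type":"number"},"rz":{"type":"number"},"dx":{"type":"number"},"dy":{"type":"number"},"dz":{"type":"number"},"claw":{"type":"number"}}}}},"required":["targets"]}

```bash
mkdir -p pics
python3 - <<'E'
from cell import ctrl, viewer
import cv2
print(ctrl.sense())
for n in("top","scene"):
    print(viewer.camera_params(n))
    cv2.imwrite(f"pics/{n}0.png",cv2.cvtColor(viewer.capture(n),cv2.COLOR_RGB2BGR))
E
```

```text
{'t': 0.0, 'joint_positions': array([ 6.27958511e+01,  1.96352480e+01,  8.73767351e+01, -2.16072435e-03,
        7.30756736e+01, -8.36603307e+00]), 'qd': array([-0.00966458,  0.0130173 ,  0.01115526, -0.05782046,  0.02359437,
       -0.02571718]), 'tau': array([-6.18655037e-06, -4.33677256e+01, -2.46009403e+01, -2.59777116e-04,
        7.84329779e-03,  5.33416323e-05]), 'ee_pos': array([0.16932587, 0.49650642, 0.22353976]), 'eef_rot': array([-1.79912975e+02, -1.07095548e-02,  1.61162507e+02]), 'contact_force': array([0.71424299, 0.41804525, 0.59744775]), 'torque': array([ 0.00501885, -0.02867371, -0.00433566]), 'grasp_force': 0.0, 'opening': 0.999329718786411}
{'intrinsics': array([[486.73467424,   0.        , 318.24485957],
       [  0.        , 486.73467424, 238.37449979],
       [  0.        ,   0.        ,   1.        ]]), 'k1': 0.0009128612346393115, 'rvec': array([ 2.18203435, -2.21245337,  0.05773543]), 'tvec': array([-0.03471216,  0.49396699,  0.9549538 ])}
{'intrinsics': array([[611.2677468 ,   0.        , 319.07737766],
       [  0.        , 611.2677468 , 239.68698585],
       [  0.        ,   0.        ,   1.        ]]), 'k1': -0.1716952332152675, 'rvec': array([ 2.08857539, -0.4644318 ,  0.28050138]), 'tvec': array([-0.45416743,  0.1459694 ,  1.13800383])}
```

View pics/top0.png

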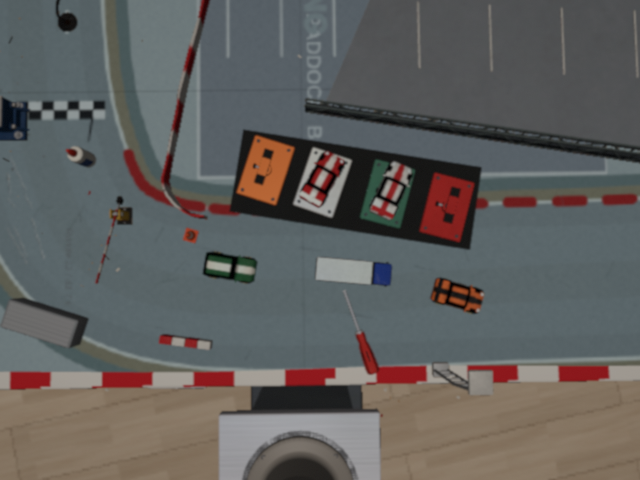

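View pics/scene0.png

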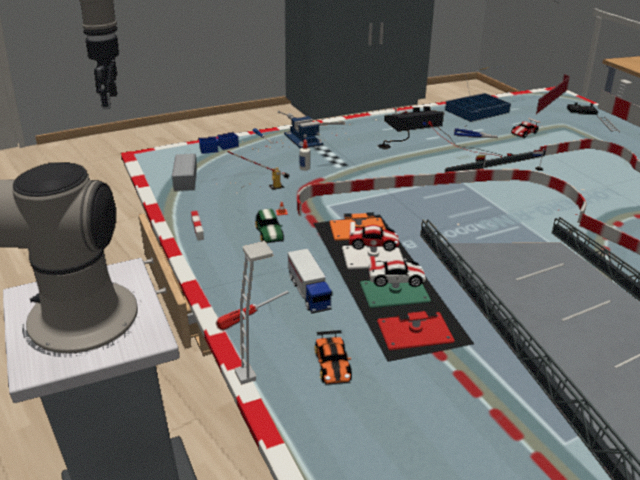

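Top view: orange stand empty (265,168), red car on the white stand (324,180), white car on the green stand (390,190), red stand empty (448,208). On the table: green car (230,267), orange car (458,295), lorry (353,271), cone (191,235). I'll enlarge the crops for closer reading.

```bash
python3 - <<'E'
import cv2
im=cv2.imread("pics/top0.png")
cv2.imwrite("pics/c1.png",cv2.resize(im[125:255,228:488],None,fx=3,fy=3,interpolation=cv2.INTER_CUBIC))
cv2.imwrite("pics/c2.png",cv2.resize(im[220:320,175:495],None,fx=2.5,fy=2.5,interpolation=cv2.INTER_CUBIC))
E
cat > h.py <<'E'
import numpy as np, cv2
from cell import ctrl, viewer
def ray(name,uv,P=None):
    P=P or viewer.camera_params(name); K=P["intrinsics"]; d=np.array([P["k1"],0,0,0,0])
    uv=np.array(uv,float).reshape(-1,1,2)
    # drawn = (1+k1 r^2)*ray, same as OpenCV
    xy=cv2.undistortPoints(uv,K,d[:4]).reshape(-1,2)
    R=cv2.Rodrigues(P["rvec"])[0]
    return -R.T@P["tvec"], np.c_[xy,np.ones(len(xy))]@R
def pix2w(name,uv,z,P=None):
    c,r=ray(name,uv,P); s=(np.asarray(z)-c[2])/r[:,2]
    return c+r*s[:,None]
def proj(name,X,P=None):
    P=P or viewer.camera_params(name)
    return cv2.projectPoints(np.array(X,float).reshape(-1,1,3),P["rvec"],P["tvec"],P["intrinsics"],np.array([P["k1"],0,0,0.]))[0].reshape(-1,2)
E
python3 - <<'E'
from h import *
print(ray("top",[[320,240]])[0],proj("top",[[0.17,.497,.224],[0,0,0]]))
P=viewer.camera_params("wrist");print(P, -cv2.Rodrigues(P["rvec"])[0].T@P["tvec"])
E
```

```text
[ 0.4450734  -0.03879188  0.97854481] [[-33.71956811 449.36049973]
 [300.54792119 490.20854543]]
{'intrinsics': array([[421.24467312,   0.        , 326.59643539],
       [  0.        , 421.24467312, 236.60270843],
       [  0.        ,   0.        ,   1.        ]]), 'k1': -0.044266028739276514, 'rvec': array([-2.33127048, -1.66983258, -0.27020558]), 'tvec': array([-0.52517524, -0.04102364,  0.37954825])} [0.09240819 0.52347037 0.37281142]
```

View pics/c1.png

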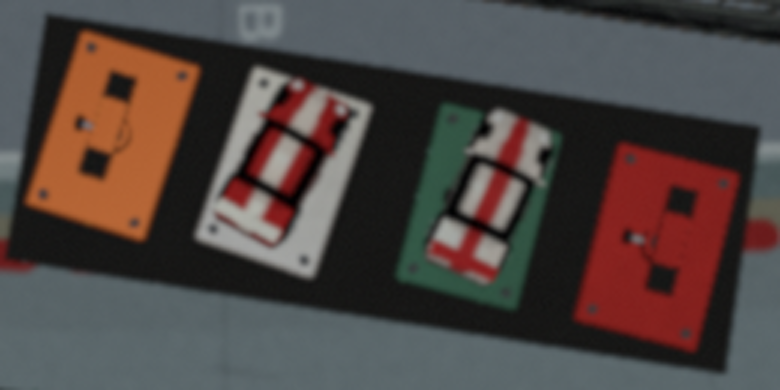

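View pics/c2.png

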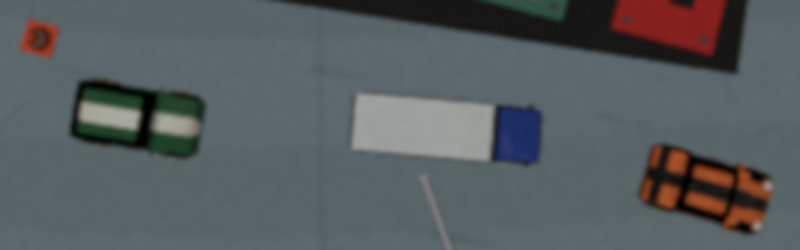

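Crop readings (c1 at 3x, c2 at 2.5x): stand base corners and car outlines, as entered in the code below.

Run:
```python
from h import *
print("overhang",ctrl.finger_overhang)
c1=lambda p:(np.array(p,float)+.5)/3-.5+[228,125]
c2=lambda p:(np.array(p,float)+.5)/2.5-.5+[175,220]
S=dict(orange=[(82,30),(202,65),(146,241),(24,205)],white=[(253,66),(373,101),(316,278),(194,242)],
green=[(441,103),(562,135),(517,311),(396,279)],red=[(617,142),(741,175),(697,353),(573,320)])
for n,q in S.items():
    w=pix2w("top",c1(q),[.009]*4); 
    xa=(w[0]+w[1]-w[2]-w[3])/2; ya=(w[0]+w[3]-w[1]-w[2])/2
    print(n,w.mean(0).round(4),"x",np.linalg.norm(xa).round(4),np.degrees(np.arctan2(xa[1],xa[0])).round(1),"y",np.linalg.norm(ya).round(4),np.degrees(np.arctan2(-ya[0],ya[1])).round(1))
# cars: front-mid, rear-mid ends
C=dict(red=(c1([(322,94),(246,228)]),.055),white=(c1([(523,117),(460,270)]),.055),
green=(c2([(76,110),(202,126)]),.02),orange=(c2([(766,208),(646,171)]),.02),lorry=(c2([(353,122),(541,134)]),.05),cone=(c2([(40,38),(41,40)]),.005))
for n,(q,z) in C.items():
    w=pix2w("top",q,[z,z]);d=w[0]-w[1]; print(n,w.mean(0).round(4),np.linalg.norm(d).round(4),np.degrees(np.arctan2(d[1],d[0])).round(1))
```

```text
overhang 0.019
orange [0.6332 0.0624 0.009 ] x 0.1243 -18.4 y 0.0846 -17.2
white [ 0.6071 -0.0514  0.009 ] x 0.1251 -18.9 y 0.0844 -17.2
green [ 0.5816 -0.1813  0.009 ] x 0.1223 -15.4 y 0.0835 -15.7
red [ 0.5528 -0.2995  0.009 ] x 0.1233 -15.3 y 0.0854 -15.8
red [ 0.6062 -0.0509  0.055 ] 0.0988 -30.2
white [ 0.5836 -0.1827  0.055 ] 0.1062 -23.4
green [0.4393 0.1321 0.02  ] 0.0999 82.0
orange [ 0.3771 -0.3122  0.02  ] 0.0981 -107.9
lorry [ 0.4286 -0.1077  0.05  ] 0.1435 85.6
cone [0.5035 0.2133 0.005 ] 0.0018 26.3
```

Add to h.py:
```python
def plan(x,y,z,yaw):
    "total turn (units) about tool z first, then shift totals (units) and least rows"
    s=ctrl.sense(); p=s["ee_pos"]; yw=s["eef_rot"][2]
    dyaw=(yaw-yw+180)%360-180; a=np.radians(yaw)
    d=np.array([x,y,z])-p
    u=np.array([d@[np.cos(a),np.sin(a),0],d@[np.sin(a),-np.cos(a),0],-d[2]])/.5
    print("from",p.round(4),s["eef_rot"].round(2),"rz",round(-dyaw/360,4),"rows",abs(dyaw)/7,"shift",u.round(4),"rows",np.linalg.norm(u)/.08)
def snap(cam,name,crop=None,f=1):
    im=cv2.cvtColor(viewer.capture(cam),cv2.COLOR_RGB2BGR)
    cv2.imwrite(f"pics/{name}_full.png",im)
    if crop: im=im[crop[1]:crop[3],crop[0]:crop[2]]
    cv2.imwrite(f"pics/{name}.png",cv2.resize(im,None,fx=f,fy=f,interpolation=cv2.INTER_CUBIC))
```

```text
(no output)
```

Request:
drive_tool --targets '[{"rz":0.0156,"claw":-1},{"rz":0.0155,"claw":-1}]'

```text
schema error: expected keys rx, ry, rz, dx, dy, dz, claw
```

Request:
drive_tool --targets '[{"dx":-0.0652,"dy":-0.0256,"claw":-1},{"dx":-0.0652,"dy":-0.0256,"claw":-1},{"dx":-0.0652,"dy":-0.0256,"claw":-1},{"dx":-0.0652,"dy":-0.0256,"claw":-1},{"dx":-0.0652,"dy":-0.0256,"claw":-1},{"dx":-0.0652,"dy":-0.0256,"claw":-1},{"dx":-0.0652,"dy":-0.0256,"claw":-1},{"dx":-0.0652,"dy":-0.0256,"claw":-1},{"dx":-0.0652,"dy":-0.0256,"claw":-1},{"dx":-0.0652,"dy":-0.0256,"claw":-1},{"dx":-0.0652,"dy":-0.0256,"claw":-1},{"dx":-0.0652,"dy":-0.0256,"claw":-1},{"dx":-0.0652,"dy":-0.0256,"claw":-1},{"dx":-0.0652,"dy":-0.0256,"claw":-1},{"dx":-0.0652,"dy":-0.0256,"claw":-1},{"dx":-0.0652,"dy":-0.0256,"claw":-1},{"dx":-0.0652,"dy":-0.0256,"claw":-1},{"dx":-0.0652,"dy":-0.0256,"claw":-1},{"dx":-0.0652,"dy":-0.0256,"claw":-1},{"dx":-0.0652,"dy":-0.0256,"claw":-1}]'

```text
schema error: expected keys rx, ry, rz, dx, dy, dz, claw
```

Run:
```python
from h import *
print(ctrl.sense()["t"]);plan(.606,-.051,.2,150);P=viewer.camera_params("wrist");print({k:v.tolist() for k,v in P.items()})
snap("wrist","w1")
```

```text
0.1
from [0.1693 0.4966 0.2236] [-1.7992e+02 -1.0000e-02  1.6116e+02] rz 0.031 rows 1.5944336873765914 shift [-1.3039 -0.5117  0.0472] rows 17.51890366466497Traceback (most recent call last):
  File "<stdin>", line 2, in <module>
AttributeError: 'float' object has no attribute 'tolist'
```

All keys are required in each row.

Request:
drive_tool --targets '[{"rx":0,"ry":0,"rz":0.0155,"dx":0,"dy":0,"dz":0,"claw":-1},{"rx":0,"ry":0,"rz":0.0155,"dx":0,"dy":0,"dz":0,"claw":-1},{"rx":0,"ry":0,"rz":0,"dx":-0.0724,"dy":-0.0284,"dz":0,"claw":-1},{"rx":0,"ry":0,"rz":0,"dx":-0.0724,"dy":-0.0284,"dz":0,"claw":-1},{"rx":0,"ry":0,"rz":0,"dx":-0.0724,"dy":-0.0284,"dz":0,"claw":-1},{"rx":0,"ry":0,"rz":0,"dx":-0.0724,"dy":-0.0284,"dz":0,"claw":-1},{"rx":0,"ry":0,"rz":0,"dx":-0.0724,"dy":-0.0284,"dz":0,"claw":-1},{"rx":0,"ry":0,"rz":0,"dx":-0.0724,"dy":-0.0284,"dz":0,"claw":-1},{"rx":0,"ry":0,"rz":0,"dx":-0.0724,"dy":-0.0284,"dz":0,"claw":-1},{"rx":0,"ry":0,"rz":0,"dx":-0.0724,"dy":-0.0284,"dz":0,"claw":-1},{"rx":0,"ry":0,"rz":0,"dx":-0.0724,"dy":-0.0284,"dz":0,"claw":-1},{"rx":0,"ry":0,"rz":0,"dx":-0.0724,"dy":-0.0284,"dz":0,"claw":-1},{"rx":0,"ry":0,"rz":0,"dx":-0.0724,"dy":-0.0284,"dz":0,"claw":-1},{"rx":0,"ry":0,"rz":0,"dx":-0.0724,"dy":-0.0284,"dz":0,"claw":-1},{"rx":0,"ry":0,"rz":0,"dx":-0.0724,"dy":-0.0284,"dz":0,"claw":-1},{"rx":0,"ry":0,"rz":0,"dx":-0.0724,"dy":-0.0284,"dz":0,"claw":-1},{"rx":0,"ry":0,"rz":0,"dx":-0.0724,"dy":-0.0284,"dz":0,"claw":-1},{"rx":0,"ry":0,"rz":0,"dx":-0.0724,"dy":-0.0284,"dz":0,"claw":-1},{"rx":0,"ry":0,"rz":0,"dx":-0.0724,"dy":-0.0284,"dz":0,"claw":-1},{"rx":0,"ry":0,"rz":0,"dx":-0.0724,"dy":-0.0284,"dz":0,"claw":-1}]'

```text
t: 1.77
ee_pos: [0.6067, -0.052, 0.2237]
eef_rot: [-180.0, -0.1, 150.0]
contact_force: [-0.0, 0.6, 0.1]
opening: 0.997
grasp_force: 0.0
```

Run:
```python
from h import *
print(ctrl.sense()["t"]);plan(.606,-.051,.2,150);print(viewer.camera_params("wrist"))
snap("wrist","w1")
```

```text
1.7667
from [ 0.6067 -0.052   0.2237] [-1.7999e+02 -5.0000e-02  1.4999e+02] rz -0.0 rows 0.0020997088420447846 shift [0.0021 0.001  0.0474] rows 0.5929186872381719
{'intrinsics': array([[421.24467312,   0.        , 326.59643539],
       [  0.        , 421.24467312, 236.60270843],
       [  0.        ,   0.        ,   1.        ]]), 'k1': -0.044266028739276514, 'rvec': array([-2.47225084, -1.42847883, -0.23194422]), 'tvec': array([-0.25864019, -0.56365558,  0.20561004])}
```

View pics/w1.png

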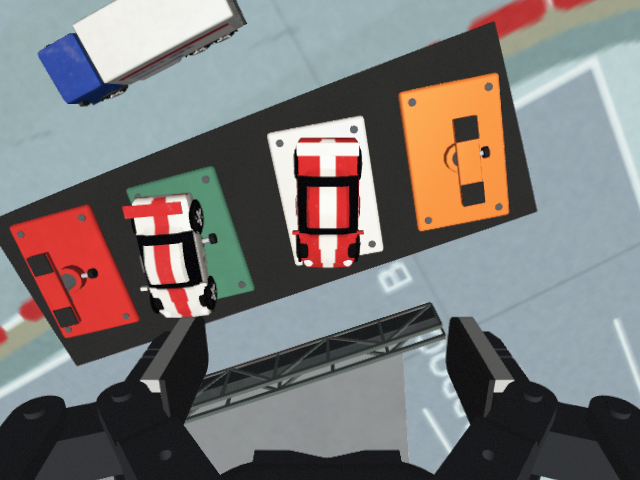

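Wrist view: red car at (329,200) aligned with the tool, white car (168,255), orange pads (467,127)/(472,194), red pads (40,263)/(65,316); base corners visible too.

Run:
```python
from h import *
def seg(n,a,b,z):
    w=pix2w("wrist",[a,b],[z,z]);d=w[1]-w[0];print(n,w.mean(0).round(4),np.linalg.norm(d[:2]).round(4),(np.degrees(np.arctan2(d[1],d[0]))%180).round(1))
seg("red",(329,139),(329,267),.06)
seg("white",(156,212),(184,315),.06)
seg("orange pads",(467,127),(472,194),.044)
seg("red pads",(40,263),(65,316),.044)
for n,q in dict(orange=[(400,93),(498,73),(508,213),(419,231)],white=[(268,132),(364,116),(383,249),(297,266)],red=[(9,226),(91,205),(138,321),(65,339)],green=[(127,188),(213,166),(255,291),(172,312)]).items():
    w=pix2w("wrist",q,[.009]*4);d=w[2]+w[3]-w[0]-w[1];print(n,w.mean(0).round(4),np.linalg.norm(d)/2,(np.degrees(np.arctan2(d[1],d[0]))%180).round(1))
plan(.606,-.051,.060,150)
```

```text
red [ 0.6098 -0.0552  0.06  ] 0.1004 149.9
white [ 0.5883 -0.1901  0.06  ] 0.0902 157.5
orange pads [0.6372 0.0556 0.044 ] 0.0528 160.0
red pads [ 0.5569 -0.3042  0.044 ] 0.0524 162.7
orange [0.6377 0.0555 0.009 ] 0.12074293271206393 161.1
white [ 0.6115 -0.0566  0.009 ] 0.12161727076712239 159.9
red [ 0.5586 -0.3043  0.009 ] 0.12190419165782342 162.9
green [ 0.5878 -0.1872  0.009 ] 0.12407643117183459 162.8
from [ 0.6102 -0.058   0.2227] [-1.7989e+02  1.6000e-01  1.4977e+02] rz -0.0006 rows 0.033036308755194047 shift [0.0142 0.0079 0.3254] rows 4.073145381236576
```

Request:
drive_tool --targets '[{"rx":0,"ry":0,"rz":0,"dx":0,"dy":0,"dz":0.06,"claw":-1},{"rx":0,"ry":0,"rz":0,"dx":0,"dy":0,"dz":0.06,"claw":-1},{"rx":0,"ry":0,"rz":0,"dx":0,"dy":0,"dz":0,"claw":-1},{"rx":0,"ry":0,"rz":0,"dx":0,"dy":0,"dz":0,"claw":-1},{"rx":0,"ry":0,"rz":0,"dx":0,"dy":0,"dz":0,"claw":-1}]'

```text
t: 2.23
ee_pos: [0.6067, -0.0501, 0.1656]
eef_rot: [180.0, 0.1, 150.0]
contact_force: [0.3, 0.5, -0.6]
opening: 0.997
grasp_force: 0.0
```

Run:
```python
from h import *
plan(.606,-.050,.058,150)
```

```text
from [ 0.6067 -0.0501  0.1656] [1.7997e+02 9.0000e-02 1.5002e+02] rz 0.0001 rows 0.002764833619587697 shift [ 0.0013 -0.0004  0.2152] rows 2.6899787111547098
```

Request:
drive_tool --targets '[{"rx":0,"ry":0,"rz":0,"dx":0,"dy":0,"dz":0.04,"claw":-1},{"rx":0,"ry":0,"rz":0,"dx":0,"dy":0,"dz":0.05,"claw":-1},{"rx":0,"ry":0,"rz":0,"dx":0,"dy":0,"dz":0.05,"claw":-1},{"rx":0,"ry":0,"rz":0,"dx":0,"dy":0,"dz":0.04,"claw":-1},{"rx":0,"ry":0,"rz":0,"dx":0,"dy":0,"dz":0.025,"claw":-1},{"rx":0,"ry":0,"rz":0,"dx":0,"dy":0,"dz":0.01,"claw":-1},{"rx":0,"ry":0,"rz":0,"dx":0,"dy":0,"dz":0,"claw":-1},{"rx":0,"ry":0,"rz":0,"dx":0,"dy":0,"dz":0,"claw":-1},{"rx":0,"ry":0,"rz":0,"dx":0,"dy":0,"dz":0,"claw":0},{"rx":0,"ry":0,"rz":0,"dx":0,"dy":0,"dz":0,"claw":0.5},{"rx":0,"ry":0,"rz":0,"dx":0,"dy":0,"dz":0,"claw":1},{"rx":0,"ry":0,"rz":0,"dx":0,"dy":0,"dz":0,"claw":1},{"rx":0,"ry":0,"rz":0,"dx":0,"dy":0,"dz":0,"claw":1},{"rx":0,"ry":0,"rz":0,"dx":0,"dy":0,"dz":0,"claw":1},{"rx":0,"ry":0,"rz":0,"dx":0,"dy":0,"dz":0,"claw":1},{"rx":0,"ry":0,"rz":0,"dx":0,"dy":0,"dz":0,"claw":1}]'

```text
t: 3.57
ee_pos: [0.6064, -0.0504, 0.0579]
eef_rot: [180.0, 0.1, 150.0]
contact_force: [-1.4, -0.6, 5.6]
opening: 0.407
grasp_force: 53.1
```

Request:
drive_tool --targets '[{"rx":0,"ry":0,"rz":0,"dx":0,"dy":0,"dz":-0.02,"claw":1},{"rx":0,"ry":0,"rz":0,"dx":0,"dy":0,"dz":-0.05,"claw":1},{"rx":0,"ry":0,"rz":0,"dx":0,"dy":0,"dz":-0.06,"claw":1},{"rx":0,"ry":0,"rz":0,"dx":0,"dy":0,"dz":-0.05,"claw":1},{"rx":0,"ry":0,"rz":-0.013,"dx":0,"dy":0,"dz":-0.02,"claw":1},{"rx":0,"ry":0,"rz":-0.013,"dx":0,"dy":0,"dz":0,"claw":1},{"rx":0,"ry":0,"rz":-0.0129,"dx":0,"dy":0,"dz":0,"claw":1},{"rx":0,"ry":0,"rz":0,"dx":-0.004,"dy":-0.0368,"dz":0,"claw":1},{"rx":0,"ry":0,"rz":0,"dx":-0.004,"dy":-0.06,"dz":0,"claw":1},{"rx":0,"ry":0,"rz":0,"dx":-0.004,"dy":-0.06,"dz":0,"claw":1},{"rx":0,"ry":0,"rz":0,"dx":-0.004,"dy":-0.06,"dz":0,"claw":1},{"rx":0,"ry":0,"rz":0,"dx":-0.004,"dy":-0.06,"dz":0,"claw":1},{"rx":0,"ry":0,"rz":0,"dx":-0.004,"dy":-0.06,"dz":0,"claw":1},{"rx":0,"ry":0,"rz":0,"dx":-0.004,"dy":-0.06,"dz":0,"claw":1},{"rx":0,"ry":0,"rz":0,"dx":-0.004,"dy":-0.06,"dz":0,"claw":1},{"rx":0,"ry":0,"rz":0,"dx":-0.004,"dy":-0.05,"dz":0,"claw":1},{"rx":0,"ry":0,"rz":0,"dx":0,"dy":0,"dz":0,"claw":1},{"rx":0,"ry":0,"rz":0,"dx":0,"dy":0,"dz":0,"claw":1},{"rx":0,"ry":0,"rz":0,"dx":0,"dy":0,"dz":0,"claw":1},{"rx":0,"ry":0,"rz":0,"dx":0,"dy":0,"dz":0,"claw":1}]'

```text
t: 5.23
ee_pos: [0.5538, -0.2976, 0.1568]
eef_rot: [180.0, -0.0, 164.1]
contact_force: [0.6, 0.0, -0.8]
opening: 0.406
grasp_force: 52.3
```

Run:
```python
from h import *
plan(.554,-.299,.059,164)
snap("wrist","w2")
```

```text
from [ 0.5538 -0.2976  0.1568] [ 1.7997e+02 -1.0000e-02  1.6407e+02] rz 0.0002 rows 0.010137548392066265 shift [-0.0012 -0.0025  0.1957] rows 2.4460058820645627
```

View pics/w2.png

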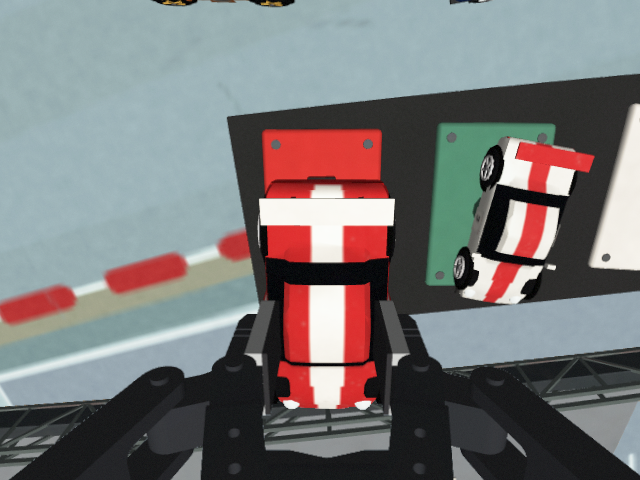

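Wrist view: red car held straight, rear spoiler edge at (327,198), nose at (328,405); red base edge (264..381,129). I'll check the car's position along the grasp.

Run:
```python
from h import *
s=ctrl.sense();p=s["ee_pos"];a=np.radians(s["eef_rot"][2]);X=np.array([np.cos(a),np.sin(a),0]);Z=np.array([0,0,1])
o=p-.024*Z
print([(l,h,proj("wrist",o+X*l+Z*h)[0].round()) for l in(-.053,0,.053) for h in(.015,.025,.043)])
w=pix2w("wrist",[(264,130),(381,130)],[.009]*2);print(w, w.mean(0)-.062*X, "far corner bolts",pix2w("wrist",[(276,144),(368,144)],[.009]*2).mean(0))
```

```text
[(-0.053, 0.015, array([325., 405.])), (-0.053, 0.025, array([325., 421.])), (-0.053, 0.043, array([325., 453.])), (0, 0.015, array([325., 302.])), (0, 0.025, array([325., 314.])), (0, 0.043, array([325., 338.])), (0.053, 0.015, array([325., 176.])), (0.053, 0.025, array([325., 181.])), (0.053, 0.043, array([325., 192.]))]
[[ 0.48480129 -0.32179696  0.009     ]
 [ 0.50680555 -0.24438005  0.009     ]] [ 0.5554284  -0.30008442  0.009     ] far corner bolts [ 0.50486045 -0.2860494   0.009     ]
```

Request:
drive_tool --targets '[{"rx":0,"ry":0,"rz":0,"dx":-0.0024,"dy":-0.0033,"dz":0.03,"claw":1},{"rx":0,"ry":0,"rz":0,"dx":0,"dy":0,"dz":0.05,"claw":1},{"rx":0,"ry":0,"rz":0,"dx":0,"dy":0,"dz":0.05,"claw":1},{"rx":0,"ry":0,"rz":0,"dx":0,"dy":0,"dz":0.03,"claw":1},{"rx":0,"ry":0,"rz":0,"dx":0,"dy":0,"dz":0.02,"claw":1},{"rx":0,"ry":0,"rz":0,"dx":0,"dy":0,"dz":0.01,"claw":1},{"rx":0,"ry":0,"rz":0,"dx":0,"dy":0,"dz":0.005,"claw":1},{"rx":0,"ry":0,"rz":0,"dx":0,"dy":0,"dz":0.002,"claw":1},{"rx":0,"ry":0,"rz":0,"dx":0,"dy":0,"dz":0,"claw":1},{"rx":0,"ry":0,"rz":0,"dx":0,"dy":0,"dz":0,"claw":1}]'

```text
t: 6.12
ee_pos: [0.5548, -0.301, 0.0592]
eef_rot: [-180.0, 0.1, 164.0]
contact_force: [0.5, -0.6, -1.0]
opening: 0.406
grasp_force: 52.3
```

Request:
drive_tool --targets '[{"rx":0,"ry":0,"rz":0,"dx":0,"dy":0,"dz":0.002,"claw":1},{"rx":0,"ry":0,"rz":0,"dx":0,"dy":0,"dz":0,"claw":1},{"rx":0,"ry":0,"rz":0,"dx":0,"dy":0,"dz":0,"claw":0},{"rx":0,"ry":0,"rz":0,"dx":0,"dy":0,"dz":0,"claw":-1},{"rx":0,"ry":0,"rz":0,"dx":0,"dy":0,"dz":0,"claw":-1},{"rx":0,"ry":0,"rz":0,"dx":0,"dy":0,"dz":0,"claw":-1},{"rx":0,"ry":0,"rz":0,"dx":0,"dy":0,"dz":0,"claw":-1},{"rx":0,"ry":0,"rz":0,"dx":0,"dy":0,"dz":0,"claw":-1},{"rx":0,"ry":0,"rz":0,"dx":0,"dy":0,"dz":-0.03,"claw":-1},{"rx":0,"ry":0,"rz":0,"dx":0,"dy":0,"dz":-0.06,"claw":-1},{"rx":0,"ry":0,"rz":0,"dx":0,"dy":0,"dz":-0.06,"claw":-1},{"rx":0,"ry":0,"rz":0,"dx":0,"dy":0,"dz":-0.06,"claw":-1},{"rx":0,"ry":0,"rz":0,"dx":0,"dy":0,"dz":-0.04,"claw":-1},{"rx":0,"ry":0,"rz":0,"dx":0,"dy":0,"dz":0,"claw":-1},{"rx":0,"ry":0,"rz":0,"dx":0,"dy":0,"dz":0,"claw":-1},{"rx":0,"ry":0,"rz":0,"dx":0,"dy":0,"dz":0,"claw":-1}]'

```text
t: 7.45
ee_pos: [0.5537, -0.3003, 0.1811]
eef_rot: [180.0, -0.1, 164.0]
contact_force: [-1.1, -0.5, -0.4]
opening: 1.001
grasp_force: 0.0
```

Run:
```python
from h import *
plan(.5845,-.1825,.18,157)
snap("wrist","w3")
```

```text
from [ 0.5537 -0.3003  0.1811] [ 1.7996e+02 -9.0000e-02  1.6400e+02] rz 0.0195 rows 1.0006065450411004 shift [0.0354 0.241  0.0023] rows 3.0448358303402787
```

View pics/w3.png

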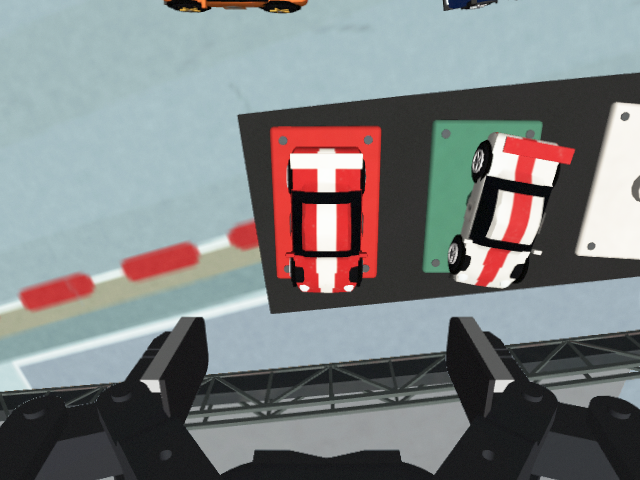

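Red car sits centred on the red base (326,220). White car: spoiler mid (538,150), nose mid (484,284).

Run:
```python
from h import *
w=pix2w("wrist",[(538,150),(484,284)],[.074,.056]);d=w[1]-w[0];print(w,w.mean(0),np.linalg.norm(d),np.degrees(np.arctan2(d[1],d[0]))%180)
w=pix2w("wrist",[(327,153),(328,290)],[.074,.056]);d=w[1]-w[0];print("red",w.mean(0),np.linalg.norm(d),np.degrees(np.arctan2(d[1],d[0]))%180)
w=pix2w("wrist",[(518,186),(535,252)],[.074,.056])
plan(.5845,-.183,.18,156)
```

```text
[[ 0.53917176 -0.16167908  0.074     ]
 [ 0.62833197 -0.20327237  0.056     ]] [ 0.58375187 -0.18247573  0.065     ] 0.10001772104410997 154.9909164380843
red [ 0.55402818 -0.29882748  0.065     ] 0.10079245180515597 164.52417587335037
from [ 0.5535 -0.3002  0.1806] [ 1.7994e+02 -1.5000e-01  1.6401e+02] rz 0.0222 rows 1.1436224798598127 shift [0.0388 0.2394 0.0012] rows 3.031368733110081
```

Request:
drive_tool --targets '[{"rx":0,"ry":0,"rz":0.0111,"dx":0,"dy":0,"dz":0,"claw":-1},{"rx":0,"ry":0,"rz":0.0111,"dx":0,"dy":0,"dz":0,"claw":-1},{"rx":0,"ry":0,"rz":0,"dx":0.0078,"dy":0.048,"dz":0,"claw":-1},{"rx":0,"ry":0,"rz":0,"dx":0.0078,"dy":0.048,"dz":0,"claw":-1},{"rx":0,"ry":0,"rz":0,"dx":0.0078,"dy":0.048,"dz":0,"claw":-1},{"rx":0,"ry":0,"rz":0,"dx":0.0078,"dy":0.048,"dz":0,"claw":-1},{"rx":0,"ry":0,"rz":0,"dx":0.0076,"dy":0.0474,"dz":0,"claw":-1},{"rx":0,"ry":0,"rz":0,"dx":0,"dy":0,"dz":0,"claw":-1},{"rx":0,"ry":0,"rz":0,"dx":0,"dy":0,"dz":0,"claw":-1},{"rx":0,"ry":0,"rz":0,"dx":0,"dy":0,"dz":0,"claw":-1}]'

```text
t: 8.33
ee_pos: [0.5847, -0.1837, 0.1811]
eef_rot: [-180.0, -0.1, 156.0]
contact_force: [-0.2, -0.3, -0.0]
opening: 0.998
grasp_force: 0.0
```

Run:
```python
from h import *
plan(.5842,-.1827,.058,156)
```

```text
from [ 0.5847 -0.1837  0.1811] [-1.7998e+02 -1.0000e-01  1.5603e+02] rz 0.0001 rows 0.003592866543564404 shift [0.0018 0.0015 0.2463] rows 3.0782669319423928
```

Request:
drive_tool --targets '[{"rx":0,"ry":0,"rz":0,"dx":0.0018,"dy":0.0015,"dz":0.04,"claw":-1},{"rx":0,"ry":0,"rz":0,"dx":0,"dy":0,"dz":0.06,"claw":-1},{"rx":0,"ry":0,"rz":0,"dx":0,"dy":0,"dz":0.06,"claw":-1},{"rx":0,"ry":0,"rz":0,"dx":0,"dy":0,"dz":0.05,"claw":-1},{"rx":0,"ry":0,"rz":0,"dx":0,"dy":0,"dz":0.025,"claw":-1},{"rx":0,"ry":0,"rz":0,"dx":0,"dy":0,"dz":0.011,"claw":-1},{"rx":0,"ry":0,"rz":0,"dx":0,"dy":0,"dz":0,"claw":-1},{"rx":0,"ry":0,"rz":0,"dx":0,"dy":0,"dz":0,"claw":-1},{"rx":0,"ry":0,"rz":0,"dx":0,"dy":0,"dz":0,"claw":0},{"rx":0,"ry":0,"rz":0,"dx":0,"dy":0,"dz":0,"claw":0.5},{"rx":0,"ry":0,"rz":0,"dx":0,"dy":0,"dz":0,"claw":1},{"rx":0,"ry":0,"rz":0,"dx":0,"dy":0,"dz":0,"claw":1},{"rx":0,"ry":0,"rz":0,"dx":0,"dy":0,"dz":0,"claw":1},{"rx":0,"ry":0,"rz":0,"dx":0,"dy":0,"dz":0,"claw":1},{"rx":0,"ry":0,"rz":0,"dx":0,"dy":0,"dz":0,"claw":1},{"rx":0,"ry":0,"rz":0,"dx":0,"dy":0,"dz":0,"claw":1}]'

```text
t: 9.67
ee_pos: [0.585, -0.1827, 0.0604]
eef_rot: [-180.0, 0.1, 156.0]
contact_force: [-1.0, 0.2, 5.0]
opening: 0.376
grasp_force: 52.9
```

Run:
```python
from h import *
plan(.6075,-.051,.158,161)
```

```text
from [ 0.585  -0.1827  0.0604] [-1.7998e+02  1.0000e-01  1.5603e+02] rz -0.0138 rows 0.7105987222283139 shift [ 0.0433  0.2637 -0.1952] rows 4.136866179562559
```

Request:
drive_tool --targets '[{"rx":0,"ry":0,"rz":0,"dx":0,"dy":0,"dz":-0.025,"claw":1},{"rx":0,"ry":0,"rz":0,"dx":0,"dy":0,"dz":-0.05,"claw":1},{"rx":0,"ry":0,"rz":0,"dx":0,"dy":0,"dz":-0.06,"claw":1},{"rx":0,"ry":0,"rz":0,"dx":0,"dy":0,"dz":-0.045,"claw":1},{"rx":0,"ry":0,"rz":-0.0138,"dx":0,"dy":0,"dz":-0.02,"claw":1},{"rx":0,"ry":0,"rz":0,"dx":0.0063,"dy":0.0387,"dz":0,"claw":1},{"rx":0,"ry":0,"rz":0,"dx":0.0074,"dy":0.045,"dz":0,"claw":1},{"rx":0,"ry":0,"rz":0,"dx":0.0074,"dy":0.045,"dz":0,"claw":1},{"rx":0,"ry":0,"rz":0,"dx":0.0074,"dy":0.045,"dz":0,"claw":1},{"rx":0,"ry":0,"rz":0,"dx":0.0074,"dy":0.045,"dz":0,"claw":1},{"rx":0,"ry":0,"rz":0,"dx":0.0074,"dy":0.045,"dz":0,"claw":1},{"rx":0,"ry":0,"rz":0,"dx":0,"dy":0,"dz":0,"claw":1},{"rx":0,"ry":0,"rz":0,"dx":0,"dy":0,"dz":0,"claw":1},{"rx":0,"ry":0,"rz":0,"dx":0,"dy":0,"dz":0,"claw":1},{"rx":0,"ry":0,"rz":0,"dx":0,"dy":0,"dz":0,"claw":1}]'

```text
t: 10.92
ee_pos: [0.607, -0.0515, 0.1591]
eef_rot: [-180.0, -0.0, 160.9]
contact_force: [-0.3, 0.2, -0.8]
opening: 0.371
grasp_force: 52.0
```

Run:
```python
from h import *
plan(.6075,-.051,.060,161)
snap("wrist","w4")
```

```text
from [ 0.607  -0.0515  0.1591] [-179.99   -0.    160.94] rz -0.0002 rows 0.009156500899357363 shift [-0.0006  0.0014  0.1983] rows 2.4787651668334285
```

View pics/w4.png

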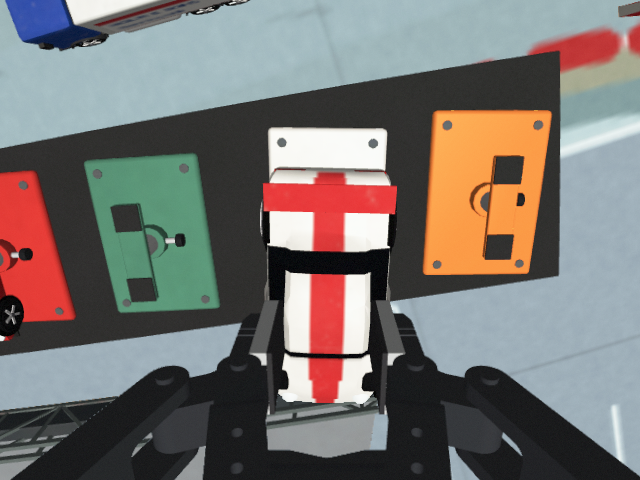

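Wrist view: white car straight in the grasp (spoiler edge row 186, nose 403, about 3 mm to the rear). White base edge (269..387,128). Green and orange bases fully visible, so I'll refine those too.

Run:
```python
from h import *
X=np.array([np.cos(np.radians(161)),np.sin(np.radians(161)),0])
print("white",(pix2w("wrist",[(269,129),(387,129)],[.009]*2).mean(0)-.062*X).round(4))
for n,q in dict(orange=[(433,111),(552,111),(528,275),(424,274)],green=[(85,157),(197,153),(219,307),(120,313)]).items():
    w=pix2w("wrist",q,[.009]*4);d=w[2]+w[3]-w[0]-w[1];print(n,w.mean(0).round(4),np.linalg.norm(d)/2,(np.degrees(np.arctan2(d[1],d[0]))%180).round(1))
for n,q in dict(op=[(508,170),(499,246)],gp=[(127,218),(143,289)]).items():
    w=pix2w("wrist",q,[.044]*2);d=w[1]-w[0];print(n,w.mean(0).round(4),(np.degrees(np.arctan2(d[1],d[0]))%180).round(1))
```

```text
white [ 0.6091 -0.0505  0.009 ]
orange [0.6337 0.0621 0.009 ] 0.12232680938108491 161.9
green [ 0.5828 -0.1792  0.009 ] 0.12336810083455413 163.7
op [0.6332 0.0622 0.044 ] 161.8
gp [ 0.5832 -0.1798  0.044 ] 164.9
```

Request:
drive_tool --targets '[{"rx":0,"ry":0,"rz":0,"dx":-0.006,"dy":0.0022,"dz":0.03,"claw":1},{"rx":0,"ry":0,"rz":0,"dx":0,"dy":0,"dz":0.05,"claw":1},{"rx":0,"ry":0,"rz":0,"dx":0,"dy":0,"dz":0.05,"claw":1},{"rx":0,"ry":0,"rz":0,"dx":0,"dy":0,"dz":0.03,"claw":1},{"rx":0,"ry":0,"rz":0,"dx":0,"dy":0,"dz":0.02,"claw":1},{"rx":0,"ry":0,"rz":0,"dx":0,"dy":0,"dz":0.01,"claw":1},{"rx":0,"ry":0,"rz":0,"dx":0,"dy":0,"dz":0.005,"claw":1},{"rx":0,"ry":0,"rz":0,"dx":0,"dy":0,"dz":0.004,"claw":1},{"rx":0,"ry":0,"rz":0,"dx":0,"dy":0,"dz":0,"claw":1},{"rx":0,"ry":0,"rz":0,"dx":0,"dy":0,"dz":0,"claw":1}]'

```text
t: 11.8
ee_pos: [0.6109, -0.0508, 0.0607]
eef_rot: [180.0, 0.1, 161.0]
contact_force: [-0.7, -0.2, -1.3]
opening: 0.374
grasp_force: 52.1
```

Request:
drive_tool --targets '[{"rx":0,"ry":0,"rz":0,"dx":0,"dy":0,"dz":0.003,"claw":1},{"rx":0,"ry":0,"rz":0,"dx":0,"dy":0,"dz":0,"claw":1},{"rx":0,"ry":0,"rz":0,"dx":0,"dy":0,"dz":0,"claw":0},{"rx":0,"ry":0,"rz":0,"dx":0,"dy":0,"dz":0,"claw":-1},{"rx":0,"ry":0,"rz":0,"dx":0,"dy":0,"dz":0,"claw":-1},{"rx":0,"ry":0,"rz":0,"dx":0,"dy":0,"dz":0,"claw":-1},{"rx":0,"ry":0,"rz":0,"dx":0,"dy":0,"dz":0,"claw":-1},{"rx":0,"ry":0,"rz":0,"dx":0,"dy":0,"dz":0,"claw":-1},{"rx":0,"ry":0,"rz":0,"dx":0,"dy":0,"dz":-0.03,"claw":-1},{"rx":0,"ry":0,"rz":0,"dx":0,"dy":0,"dz":-0.06,"claw":-1},{"rx":0,"ry":0,"rz":0,"dx":0,"dy":0,"dz":-0.06,"claw":-1},{"rx":0,"ry":0,"rz":0,"dx":0,"dy":0,"dz":-0.06,"claw":-1},{"rx":0,"ry":0,"rz":0,"dx":0,"dy":0,"dz":-0.04,"claw":-1}]'

```text
t: 12.88
ee_pos: [0.6111, -0.0508, 0.1863]
eef_rot: [180.0, 0.2, 161.0]
contact_force: [0.7, -0.4, 0.3]
opening: 0.996
grasp_force: 0.0
```

Request:
drive_tool --targets '[{"rx":0,"ry":0,"rz":0.018,"dx":0,"dy":0,"dz":0,"claw":-1},{"rx":0,"ry":0,"rz":0.0183,"dx":0,"dy":0,"dz":0,"claw":-1},{"rx":0,"ry":0,"rz":0.0183,"dx":0,"dy":0,"dz":0,"claw":-1},{"rx":0,"ry":0,"rz":0.0183,"dx":0,"dy":0,"dz":0,"claw":-1},{"rx":0,"ry":0,"rz":0.0183,"dx":0,"dy":0,"dz":0,"claw":-1},{"rx":0,"ry":0,"rz":0.0183,"dx":0,"dy":0,"dz":0,"claw":-1},{"rx":0,"ry":0,"rz":0.0183,"dx":0,"dy":0,"dz":0,"claw":-1},{"rx":0,"ry":0,"rz":0.0183,"dx":0,"dy":0,"dz":0,"claw":-1},{"rx":0,"ry":0,"rz":0.0183,"dx":0,"dy":0,"dz":0,"claw":-1},{"rx":0,"ry":0,"rz":0.0183,"dx":0,"dy":0,"dz":0,"claw":-1},{"rx":0,"ry":0,"rz":0.0183,"dx":0,"dy":0,"dz":0,"claw":-1},{"rx":0,"ry":0,"rz":0.0183,"dx":0,"dy":0,"dz":0,"claw":-1},{"rx":0,"ry":0,"rz":0,"dx":0,"dy":0,"dz":0,"claw":-1},{"rx":0,"ry":0,"rz":0,"dx":0,"dy":0,"dz":0,"claw":-1}]'

```text
t: 14.05
ee_pos: [0.6103, -0.0506, 0.1831]
eef_rot: [-180.0, -0.0, 82.2]
contact_force: [0.4, -0.9, -0.1]
opening: 0.999
grasp_force: 0.0
```

Run:
```python
from h import *
plan(.4393,.1321,.18,82)
```

```text
from [ 0.6103 -0.0506  0.1831] [-1.7999e+02 -1.0000e-02  8.2230e+01] rz 0.0006 rows 0.03227508285110454 shift [ 0.3143 -0.3895  0.0062] rows 6.256737705367953
```

Request:
drive_tool --targets '[{"rx":0,"ry":0,"rz":0,"dx":0.0393,"dy":-0.0487,"dz":0,"claw":-1},{"rx":0,"ry":0,"rz":0,"dx":0.0393,"dy":-0.0487,"dz":0,"claw":-1},{"rx":0,"ry":0,"rz":0,"dx":0.0393,"dy":-0.0487,"dz":0,"claw":-1},{"rx":0,"ry":0,"rz":0,"dx":0.0393,"dy":-0.0487,"dz":0,"claw":-1},{"rx":0,"ry":0,"rz":0,"dx":0.0393,"dy":-0.0487,"dz":0,"claw":-1},{"rx":0,"ry":0,"rz":0,"dx":0.0393,"dy":-0.0487,"dz":0,"claw":-1},{"rx":0,"ry":0,"rz":0,"dx":0.0393,"dy":-0.0487,"dz":0,"claw":-1},{"rx":0,"ry":0,"rz":0,"dx":0.0393,"dy":-0.0487,"dz":0,"claw":-1},{"rx":0,"ry":0,"rz":0,"dx":0,"dy":0,"dz":0,"claw":-1},{"rx":0,"ry":0,"rz":0,"dx":0,"dy":0,"dz":0,"claw":-1},{"rx":0,"ry":0,"rz":0,"dx":0,"dy":0,"dz":0,"claw":-1},{"rx":0,"ry":0,"rz":0,"dx":0,"dy":0,"dz":0,"claw":-1}]'

```text
t: 15.05
ee_pos: [0.4401, 0.1314, 0.1833]
eef_rot: [180.0, -0.0, 82.1]
contact_force: [-0.2, 0.5, -0.4]
opening: 1.001
grasp_force: 0.0
```

Run:
```python
from h import *
plan(.4393,.1321,.022,82)
snap("wrist","w5")
```

```text
from [0.4401 0.1314 0.1833] [179.96  -0.    82.05] rz 0.0001 rows 0.007629873625989246 shift [ 0.0012 -0.0018  0.3226] rows 4.031995441477113
```

View pics/w5.png

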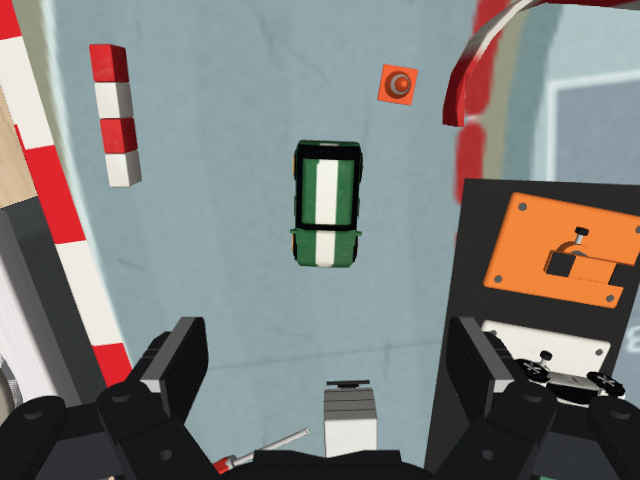

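Green car aligned: rear (328,142), nose (326,268); cone (398,84); lorry rear below at (350,400).

Run:
```python
from h import *
w=pix2w("wrist",[(328,142),(326,268),(297,167),(296,246),(358,167),(357,246),(140,183),(350,380)],[.03,.018,.015,.015,.015,.015,.03,.058]);print(w.round(4))
d=w[0]-w[1];print(w[:2].mean(0),np.linalg.norm(d),np.degrees(np.arctan2(d[1],d[0])),"wheels",w[2:6].mean(0))
```

```text
[[0.4482 0.1823 0.03  ]
 [0.4328 0.0824 0.018 ]
 [0.4224 0.1656 0.015 ]
 [0.4115 0.1034 0.015 ]
 [0.4679 0.1593 0.015 ]
 [0.4598 0.0966 0.015 ]
 [0.3079 0.1726 0.03  ]
 [0.4406 0.0029 0.058 ]]
[0.44049331 0.13235814 0.024     ] 0.10170516661080811 81.2474119462043 wheels [0.44039167 0.13123275 0.015     ]
```

Request:
drive_tool --targets '[{"rx":0,"ry":0,"rz":0.001,"dx":0.001,"dy":0,"dz":0.05,"claw":-1},{"rx":0,"ry":0,"rz":0,"dx":0,"dy":0,"dz":0.07,"claw":-1},{"rx":0,"ry":0,"rz":0,"dx":0,"dy":0,"dz":0.07,"claw":-1},{"rx":0,"ry":0,"rz":0,"dx":0,"dy":0,"dz":0.06,"claw":-1},{"rx":0,"ry":0,"rz":0,"dx":0,"dy":0,"dz":0.04,"claw":-1},{"rx":0,"ry":0,"rz":0,"dx":0,"dy":0,"dz":0.02,"claw":-1},{"rx":0,"ry":0,"rz":0,"dx":0,"dy":0,"dz":0.01,"claw":-1},{"rx":0,"ry":0,"rz":0,"dx":0,"dy":0,"dz":0.002,"claw":-1},{"rx":0,"ry":0,"rz":0,"dx":0,"dy":0,"dz":0,"claw":-1},{"rx":0,"ry":0,"rz":0,"dx":0,"dy":0,"dz":0,"claw":0},{"rx":0,"ry":0,"rz":0,"dx":0,"dy":0,"dz":0,"claw":0.5},{"rx":0,"ry":0,"rz":0,"dx":0,"dy":0,"dz":0,"claw":1},{"rx":0,"ry":0,"rz":0,"dx":0,"dy":0,"dz":0,"claw":1},{"rx":0,"ry":0,"rz":0,"dx":0,"dy":0,"dz":0,"claw":1},{"rx":0,"ry":0,"rz":0,"dx":0,"dy":0,"dz":0,"claw":1},{"rx":0,"ry":0,"rz":0,"dx":0,"dy":0,"dz":0,"claw":1},{"rx":0,"ry":0,"rz":0,"dx":0,"dy":0,"dz":0,"claw":1}]'

```text
t: 16.52
ee_pos: [0.4395, 0.1327, 0.0232]
eef_rot: [179.9, -0.0, 81.7]
contact_force: [-3.1, -0.8, 9.3]
opening: 0.445
grasp_force: 57.5
```

Request:
drive_tool --targets '[{"rx":0,"ry":0,"rz":0,"dx":0,"dy":0,"dz":-0.025,"claw":1},{"rx":0,"ry":0,"rz":0,"dx":0,"dy":0,"dz":-0.06,"claw":1},{"rx":0,"ry":0,"rz":0,"dx":0,"dy":0,"dz":-0.07,"claw":1},{"rx":0,"ry":0,"rz":0,"dx":0,"dy":0,"dz":-0.07,"claw":1},{"rx":0,"ry":0,"rz":0,"dx":0,"dy":0,"dz":-0.06,"claw":1},{"rx":0,"ry":0,"rz":-0.0176,"dx":0,"dy":0,"dz":0,"claw":1},{"rx":0,"ry":0,"rz":-0.0176,"dx":0,"dy":0,"dz":0,"claw":1},{"rx":0,"ry":0,"rz":-0.0176,"dx":0,"dy":0,"dz":0,"claw":1},{"rx":0,"ry":0,"rz":-0.0176,"dx":0,"dy":0,"dz":0,"claw":1},{"rx":0,"ry":0,"rz":-0.0176,"dx":0,"dy":0,"dz":0,"claw":1},{"rx":0,"ry":0,"rz":-0.0176,"dx":0,"dy":0,"dz":0,"claw":1},{"rx":0,"ry":0,"rz":-0.0176,"dx":0,"dy":0,"dz":0,"claw":1},{"rx":0,"ry":0,"rz":-0.0176,"dx":0,"dy":0,"dz":0,"claw":1},{"rx":0,"ry":0,"rz":-0.0176,"dx":0,"dy":0,"dz":0,"claw":1},{"rx":0,"ry":0,"rz":-0.0176,"dx":0,"dy":0,"dz":0,"claw":1},{"rx":0,"ry":0,"rz":-0.0176,"dx":0,"dy":0,"dz":0,"claw":1},{"rx":0,"ry":0,"rz":-0.0176,"dx":0,"dy":0,"dz":0,"claw":1},{"rx":0,"ry":0,"rz":-0.0176,"dx":0,"dy":0,"dz":0,"claw":1},{"rx":0,"ry":0,"rz":0,"dx":0,"dy":0,"dz":0,"claw":1},{"rx":0,"ry":0,"rz":0,"dx":0,"dy":0,"dz":0,"claw":1}]'

```text
t: 18.18
ee_pos: [0.4391, 0.1326, 0.1648]
eef_rot: [180.0, 0.0, 163.9]
contact_force: [-0.3, 0.1, -1.4]
opening: 0.44
grasp_force: 57.8
```

Run:
```python
from h import *
plan(.583,-.180,.165,164.2)
```

```text
from [0.4391 0.1326 0.1648] [1.7999e+02 1.0000e-02 1.6386e+02] rz -0.0009 rows 0.04830453681309369 shift [-4.471e-01 -5.232e-01 -4.000e-04] rows 8.602629354717296
```

Request:
drive_tool --targets '[{"rx":0,"ry":0,"rz":-0.0009,"dx":0,"dy":0,"dz":0,"claw":1},{"rx":0,"ry":0,"rz":0,"dx":-0.0371,"dy":-0.0432,"dz":0,"claw":1},{"rx":0,"ry":0,"rz":0,"dx":-0.041,"dy":-0.048,"dz":0,"claw":1},{"rx":0,"ry":0,"rz":0,"dx":-0.041,"dy":-0.048,"dz":0,"claw":1},{"rx":0,"ry":0,"rz":0,"dx":-0.041,"dy":-0.048,"dz":0,"claw":1},{"rx":0,"ry":0,"rz":0,"dx":-0.041,"dy":-0.048,"dz":0,"claw":1},{"rx":0,"ry":0,"rz":0,"dx":-0.041,"dy":-0.048,"dz":0,"claw":1},{"rx":0,"ry":0,"rz":0,"dx":-0.041,"dy":-0.048,"dz":0,"claw":1},{"rx":0,"ry":0,"rz":0,"dx":-0.041,"dy":-0.048,"dz":0,"claw":1},{"rx":0,"ry":0,"rz":0,"dx":-0.041,"dy":-0.048,"dz":0,"claw":1},{"rx":0,"ry":0,"rz":0,"dx":-0.041,"dy":-0.048,"dz":0,"claw":1},{"rx":0,"ry":0,"rz":0,"dx":-0.041,"dy":-0.048,"dz":0,"claw":1},{"rx":0,"ry":0,"rz":0,"dx":0,"dy":0,"dz":0,"claw":1},{"rx":0,"ry":0,"rz":0,"dx":0,"dy":0,"dz":0,"claw":1},{"rx":0,"ry":0,"rz":0,"dx":0,"dy":0,"dz":0,"claw":1},{"rx":0,"ry":0,"rz":0,"dx":0,"dy":0,"dz":0,"claw":1}]'

```text
t: 19.52
ee_pos: [0.5836, -0.1785, 0.1646]
eef_rot: [180.0, -0.0, 164.4]
contact_force: [-0.1, 0.4, -1.8]
opening: 0.439
grasp_force: 57.8
```

Run:
```python
from h import *
plan(.583,-.180,.059,164.2)
snap("wrist","w6")
```

```text
from [ 0.5836 -0.1785  0.1646] [ 1.7997e+02 -5.0000e-02  1.6437e+02] rz 0.0005 rows 0.024908041495828166 shift [ 0.0003 -0.0032  0.2112] rows 2.6402756331045305
```

View pics/w6.png

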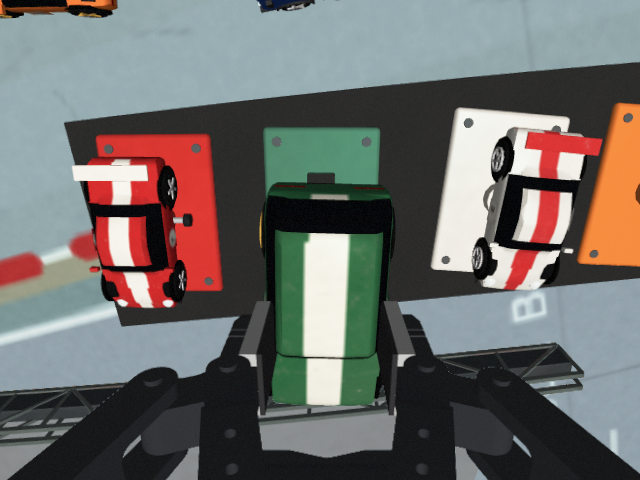

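Request:
drive_tool --targets '[{"rx":0,"ry":0,"rz":0,"dx":0,"dy":-0.003,"dz":0.03,"claw":1},{"rx":0,"ry":0,"rz":0,"dx":0,"dy":0,"dz":0.05,"claw":1},{"rx":0,"ry":0,"rz":0,"dx":0,"dy":0,"dz":0.055,"claw":1},{"rx":0,"ry":0,"rz":0,"dx":0,"dy":0,"dz":0.035,"claw":1},{"rx":0,"ry":0,"rz":0,"dx":0,"dy":0,"dz":0.02,"claw":1},{"rx":0,"ry":0,"rz":0,"dx":0,"dy":0,"dz":0.012,"claw":1},{"rx":0,"ry":0,"rz":0,"dx":0,"dy":0,"dz":0.006,"claw":1},{"rx":0,"ry":0,"rz":0,"dx":0,"dy":0,"dz":0.002,"claw":1},{"rx":0,"ry":0,"rz":0,"dx":0,"dy":0,"dz":0,"claw":1},{"rx":0,"ry":0,"rz":0,"dx":0,"dy":0,"dz":0,"claw":1}]'

```text
t: 20.4
ee_pos: [0.5843, -0.1813, 0.0608]
eef_rot: [-180.0, 0.1, 164.4]
contact_force: [-0.5, -0.4, -0.8]
opening: 0.442
grasp_force: 57.8
```

Request:
drive_tool --targets '[{"rx":0,"ry":0,"rz":0,"dx":0,"dy":0,"dz":0.003,"claw":1},{"rx":0,"ry":0,"rz":0,"dx":0,"dy":0,"dz":0,"claw":1},{"rx":0,"ry":0,"rz":0,"dx":0,"dy":0,"dz":0,"claw":1}]'

```text
t: 20.65
ee_pos: [0.5844, -0.1814, 0.06]
eef_rot: [-180.0, 0.2, 164.4]
contact_force: [-1.5, 0.8, 6.0]
opening: 0.44
grasp_force: 59.4
```

Contact, 6 N. Release, lift, then turn toward the orange car (yaw 72).

Request:
drive_tool --targets '[{"rx":0,"ry":0,"rz":0,"dx":0,"dy":0,"dz":0,"claw":0},{"rx":0,"ry":0,"rz":0,"dx":0,"dy":0,"dz":0,"claw":-1},{"rx":0,"ry":0,"rz":0,"dx":0,"dy":0,"dz":0,"claw":-1},{"rx":0,"ry":0,"rz":0,"dx":0,"dy":0,"dz":0,"claw":-1},{"rx":0,"ry":0,"rz":0,"dx":0,"dy":0,"dz":0,"claw":-1},{"rx":0,"ry":0,"rz":0,"dx":0,"dy":0,"dz":0,"claw":-1},{"rx":0,"ry":0,"rz":0,"dx":0,"dy":0,"dz":-0.03,"claw":-1},{"rx":0,"ry":0,"rz":0,"dx":0,"dy":0,"dz":-0.06,"claw":-1},{"rx":0,"ry":0,"rz":0,"dx":0,"dy":0,"dz":-0.06,"claw":-1},{"rx":0,"ry":0,"rz":0,"dx":0,"dy":0,"dz":-0.06,"claw":-1},{"rx":0,"ry":0,"rz":0,"dx":0,"dy":0,"dz":-0.04,"claw":-1}]'

```text
t: 21.57
ee_pos: [0.5844, -0.1814, 0.1863]
eef_rot: [-180.0, 0.2, 164.4]
contact_force: [0.3, 0.2, -0.4]
opening: 1.003
grasp_force: 0.0
```

Request:
drive_tool --targets '[{"rx":0,"ry":0,"rz":0.0183,"dx":0,"dy":0,"dz":0,"claw":-1},{"rx":0,"ry":0,"rz":0.0183,"dx":0,"dy":0,"dz":0,"claw":-1},{"rx":0,"ry":0,"rz":0.0183,"dx":0,"dy":0,"dz":0,"claw":-1},{"rx":0,"ry":0,"rz":0.0183,"dx":0,"dy":0,"dz":0,"claw":-1},{"rx":0,"ry":0,"rz":0.0183,"dx":0,"dy":0,"dz":0,"claw":-1},{"rx":0,"ry":0,"rz":0.0183,"dx":0,"dy":0,"dz":0,"claw":-1},{"rx":0,"ry":0,"rz":0.0183,"dx":0,"dy":0,"dz":0,"claw":-1},{"rx":0,"ry":0,"rz":0.0183,"dx":0,"dy":0,"dz":0,"claw":-1},{"rx":0,"ry":0,"rz":0.0183,"dx":0,"dy":0,"dz":0,"claw":-1},{"rx":0,"ry":0,"rz":0.0183,"dx":0,"dy":0,"dz":0,"claw":-1},{"rx":0,"ry":0,"rz":0.0183,"dx":0,"dy":0,"dz":0,"claw":-1},{"rx":0,"ry":0,"rz":0.0183,"dx":0,"dy":0,"dz":0,"claw":-1},{"rx":0,"ry":0,"rz":0.0183,"dx":0,"dy":0,"dz":0,"claw":-1},{"rx":0,"ry":0,"rz":0.0183,"dx":0,"dy":0,"dz":0,"claw":-1},{"rx":0,"ry":0,"rz":0,"dx":0,"dy":0,"dz":0,"claw":-1},{"rx":0,"ry":0,"rz":0,"dx":0,"dy":0,"dz":0,"claw":-1}]'

```text
t: 22.9
ee_pos: [0.5836, -0.1811, 0.1831]
eef_rot: [-180.0, -0.0, 72.3]
contact_force: [-0.2, -0.5, 0.3]
opening: 1.0
grasp_force: 0.0
```

Run:
```python
from h import *
plan(.3771,-.3122,.18,72.1)
```

```text
from [ 0.5836 -0.1811  0.1831] [-1.7999e+02 -1.0000e-02  7.2330e+01] rz 0.0006 rows 0.032641119039226396 shift [-0.3765 -0.3123  0.0062] rows 6.11535072710309
```

Request:
drive_tool --targets '[{"rx":0,"ry":0,"rz":0,"dx":-0.047,"dy":-0.039,"dz":0,"claw":-1},{"rx":0,"ry":0,"rz":0,"dx":-0.047,"dy":-0.039,"dz":0,"claw":-1},{"rx":0,"ry":0,"rz":0,"dx":-0.047,"dy":-0.039,"dz":0,"claw":-1},{"rx":0,"ry":0,"rz":0,"dx":-0.047,"dy":-0.039,"dz":0,"claw":-1},{"rx":0,"ry":0,"rz":0,"dx":-0.047,"dy":-0.039,"dz":0,"claw":-1},{"rx":0,"ry":0,"rz":0,"dx":-0.047,"dy":-0.039,"dz":0,"claw":-1},{"rx":0,"ry":0,"rz":0,"dx":-0.047,"dy":-0.039,"dz":0,"claw":-1},{"rx":0,"ry":0,"rz":0,"dx":-0.047,"dy":-0.039,"dz":0,"claw":-1},{"rx":0,"ry":0,"rz":0,"dx":0,"dy":0,"dz":0,"claw":-1},{"rx":0,"ry":0,"rz":0,"dx":0,"dy":0,"dz":0,"claw":-1},{"rx":0,"ry":0,"rz":0,"dx":0,"dy":0,"dz":0,"claw":-1},{"rx":0,"ry":0,"rz":0,"dx":0,"dy":0,"dz":0,"claw":-1}]'

```text
t: 23.9
ee_pos: [0.3782, -0.3118, 0.1832]
eef_rot: [180.0, -0.0, 72.3]
contact_force: [-0.1, -0.2, -0.0]
opening: 1.004
grasp_force: 0.0
```

Run:
```python
from h import *
plan(.3771,-.3122,.022,72.1)
snap("wrist","w7")
```

```text
from [ 0.3782 -0.3118  0.1832] [ 1.7998e+02 -1.0000e-02  7.2260e+01] rz 0.0004 rows 0.02265675480061548 shift [-0.0015 -0.0018  0.3224] rows 4.030687779789347
```

View pics/w7.png

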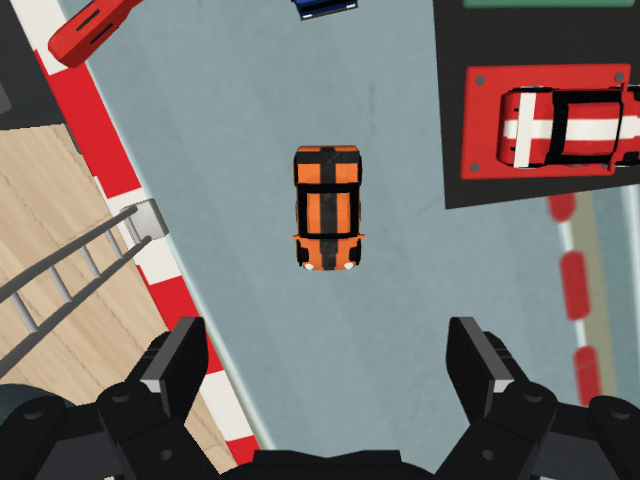

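Orange car aligned: rear (328,147), nose (329,270). The light tower's foot is at (150,218), left.

Run:
```python
from h import *
w=pix2w("wrist",[(328,147),(329,270),(150,218)],[.028,.018,.0]);print(w.round(4))
d=w[0]-w[1];m=w[:2].mean(0);print(m,np.linalg.norm(d),np.degrees(np.arctan2(d[1],d[0])))
plan(m[0],m[1],.022,72.1)
print(pix2w("top",[(481,382)],[.2]),pix2w("scene",[(247,378)],[0]),proj("scene",[[.19,-.36,h] for h in(.1,.15,.2,.25)]))
```

```text
[[ 0.3937 -0.2663  0.028 ]
 [ 0.3645 -0.3609  0.018 ]
 [ 0.2355 -0.2792  0.    ]]
[ 0.37907903 -0.31357275  0.023     ] 0.09951490894697547 72.87328016755353
from [ 0.3783 -0.3116  0.1831] [ 1.7999e+02 -1.0000e-02  7.2270e+01] rz 0.0005 rows 0.023772867549277116 shift [-0.0032  0.0028  0.3223] rows 4.028736291453242
[[ 0.2534501 -0.2948305  0.2      ]] [[ 0.23477939 -0.28217275  0.        ]] [[232.97952489 372.2910129 ]
 [230.65572405 346.69594231]
 [228.23509895 319.25838645]
 [225.71862028 289.84115751]]
```

Run:
```python
from h import *
print(proj("scene",[[.235,-.281,h] for h in(.1,.15,.2,.25)]),proj("top",[[.235,-.281,h] for h in(0,.2)]))
print(ctrl.sense()["joint_positions"])
snap("scene","s1",(0,60,460,440),1.6)
```

```text
[[243.57630054 332.02077193]
 [241.83616473 307.10537264]
 [240.03919364 280.61717613]
 [238.18807632 252.46080329]] [[440.50591582 366.88434323]
 [472.59816906 393.98446985]]
[-4.84612601e+01  1.82011338e+01  9.63527436e+01  1.97534399e-02
  6.54436914e+01 -3.07358777e+01]
```

View pics/s1.png

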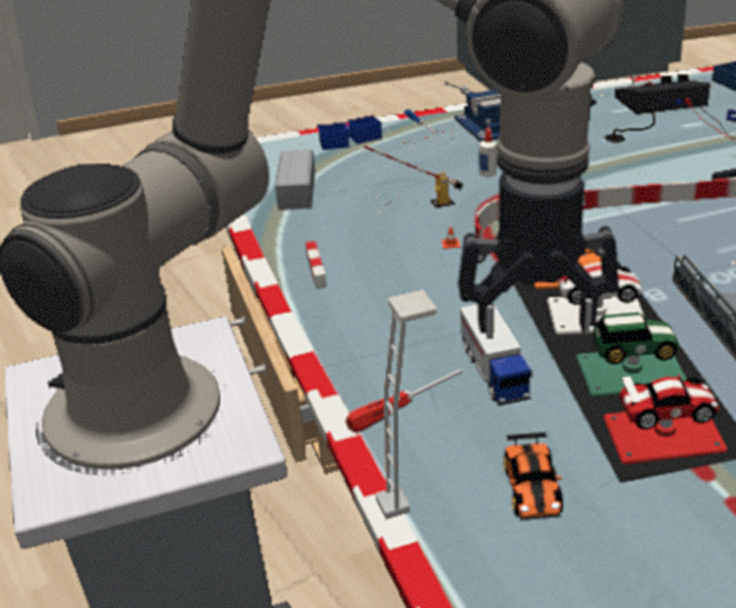

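Run:
```python
from h import *
for xy in((.378,-.312),(.321,-.362),(.24,-.285)): print(xy,[(h,proj("scene",[[*xy,h]])[0].round()) for h in(.2,.3,.4,.45,.5,.55,.6)])
```

```text
(0.378, -0.312) [(0.2, array([335., 269.])), (0.3, array([337., 212.])), (0.4, array([340., 148.])), (0.45, array([341., 114.])), (0.5, array([342.,  77.])), (0.55, array([343.,  39.])), (0.6, array([345.,  -2.]))]
(0.321, -0.362) [(0.2, array([316., 296.])), (0.3, array([317., 237.])), (0.4, array([318., 170.])), (0.45, array([318., 133.])), (0.5, array([319.,  94.])), (0.55, array([320.,  52.])), (0.6, array([320.,   9.]))]
(0.24, -0.285) [(0.2, array([244., 281.])), (0.3, array([241., 223.])), (0.4, array([237., 158.])), (0.45, array([235., 122.])), (0.5, array([233.,  84.])), (0.55, array([231.,  44.])), (0.6, array([230.,   3.]))]
```

Tower is 0.25 m tall; the forearm stays above 0.3 m there, so it's clear. Grasping.

Request:
drive_tool --targets '[{"rx":0,"ry":0,"rz":0,"dx":-0.0025,"dy":0.002,"dz":0.05,"claw":-1},{"rx":0,"ry":0,"rz":0,"dx":0,"dy":0,"dz":0.07,"claw":-1},{"rx":0,"ry":0,"rz":0,"dx":0,"dy":0,"dz":0.07,"claw":-1},{"rx":0,"ry":0,"rz":0,"dx":0,"dy":0,"dz":0.06,"claw":-1},{"rx":0,"ry":0,"rz":0,"dx":0,"dy":0,"dz":0.04,"claw":-1},{"rx":0,"ry":0,"rz":0,"dx":0,"dy":0,"dz":0.02,"claw":-1},{"rx":0,"ry":0,"rz":0,"dx":0,"dy":0,"dz":0.01,"claw":-1},{"rx":0,"ry":0,"rz":0,"dx":0,"dy":0,"dz":0.002,"claw":-1},{"rx":0,"ry":0,"rz":0,"dx":0,"dy":0,"dz":0,"claw":-1},{"rx":0,"ry":0,"rz":0,"dx":0,"dy":0,"dz":0,"claw":0},{"rx":0,"ry":0,"rz":0,"dx":0,"dy":0,"dz":0,"claw":0.5},{"rx":0,"ry":0,"rz":0,"dx":0,"dy":0,"dz":0,"claw":1},{"rx":0,"ry":0,"rz":0,"dx":0,"dy":0,"dz":0,"claw":1},{"rx":0,"ry":0,"rz":0,"dx":0,"dy":0,"dz":0,"claw":1},{"rx":0,"ry":0,"rz":0,"dx":0,"dy":0,"dz":0,"claw":1},{"rx":0,"ry":0,"rz":0,"dx":0,"dy":0,"dz":0,"claw":1},{"rx":0,"ry":0,"rz":0,"dx":0,"dy":0,"dz":0,"claw":1}]'

```text
t: 25.42
ee_pos: [0.3784, -0.314, 0.023]
eef_rot: [179.9, 0.0, 72.1]
contact_force: [0.3, 0.2, 5.5]
opening: 0.386
grasp_force: 53.0
```

Request:
drive_tool --targets '[{"rx":0,"ry":0,"rz":0,"dx":0,"dy":0,"dz":-0.025,"claw":1},{"rx":0,"ry":0,"rz":0,"dx":0,"dy":0,"dz":-0.07,"claw":1},{"rx":0,"ry":0,"rz":0,"dx":0,"dy":0,"dz":-0.07,"claw":1},{"rx":0,"ry":0,"rz":0,"dx":0,"dy":0,"dz":-0.07,"claw":1},{"rx":0,"ry":0,"rz":0,"dx":0,"dy":0,"dz":-0.07,"claw":1},{"rx":0,"ry":0,"rz":0,"dx":0.025,"dy":0.007,"dz":0,"claw":1},{"rx":0,"ry":0,"rz":0,"dx":0.05,"dy":0.014,"dz":0,"claw":1},{"rx":0,"ry":0,"rz":0,"dx":0.05,"dy":0.014,"dz":0,"claw":1},{"rx":0,"ry":0,"rz":0,"dx":0.05,"dy":0.014,"dz":0,"claw":1},{"rx":0,"ry":0,"rz":0,"dx":0.05,"dy":0.014,"dz":0,"claw":1},{"rx":0,"ry":0,"rz":0,"dx":0.05,"dy":0.014,"dz":0,"claw":1},{"rx":0,"ry":0,"rz":0,"dx":0.05,"dy":0.014,"dz":0,"claw":1},{"rx":0,"ry":0,"rz":0,"dx":0.025,"dy":0.007,"dz":0,"claw":1}]'

```text
t: 26.5
ee_pos: [0.4793, -0.1598, 0.1747]
eef_rot: [180.0, -0.1, 72.2]
contact_force: [0.1, -0.0, -2.0]
opening: 0.387
grasp_force: 52.4
```

Request:
drive_tool --targets '[{"rx":0,"ry":0,"rz":-0.0178,"dx":0,"dy":0,"dz":0,"claw":1},{"rx":0,"ry":0,"rz":-0.0178,"dx":0,"dy":0,"dz":0,"claw":1},{"rx":0,"ry":0,"rz":-0.0178,"dx":0,"dy":0,"dz":0,"claw":1},{"rx":0,"ry":0,"rz":-0.0178,"dx":0,"dy":0,"dz":0,"claw":1},{"rx":0,"ry":0,"rz":-0.0178,"dx":0,"dy":0,"dz":0,"claw":1},{"rx":0,"ry":0,"rz":-0.0178,"dx":0,"dy":0,"dz":0,"claw":1},{"rx":0,"ry":0,"rz":-0.0178,"dx":0,"dy":0,"dz":0,"claw":1},{"rx":0,"ry":0,"rz":-0.0178,"dx":0,"dy":0,"dz":0,"claw":1},{"rx":0,"ry":0,"rz":-0.0178,"dx":0,"dy":0,"dz":0,"claw":1},{"rx":0,"ry":0,"rz":-0.0178,"dx":0,"dy":0,"dz":0,"claw":1},{"rx":0,"ry":0,"rz":-0.0178,"dx":0,"dy":0,"dz":0,"claw":1},{"rx":0,"ry":0,"rz":-0.0178,"dx":0,"dy":0,"dz":0,"claw":1},{"rx":0,"ry":0,"rz":-0.0178,"dx":0,"dy":0,"dz":0,"claw":1},{"rx":0,"ry":0,"rz":-0.0178,"dx":0,"dy":0,"dz":0,"claw":1},{"rx":0,"ry":0,"rz":0,"dx":0,"dy":0,"dz":0,"claw":1},{"rx":0,"ry":0,"rz":0,"dx":0,"dy":0,"dz":0,"claw":1}]'

```text
t: 27.83
ee_pos: [0.4782, -0.162, 0.1747]
eef_rot: [180.0, -0.0, 161.7]
contact_force: [-0.5, 0.3, -1.4]
opening: 0.385
grasp_force: 52.5
```

Run:
```python
from h import *
plan(.6335,.0622,.165,161.8)
```

```text
from [ 0.4782 -0.162   0.1747] [ 1.7999e+02 -1.0000e-02  1.6165e+02] rz -0.0004 rows 0.02079479816157053 shift [-0.155   0.5231  0.0193] rows 6.8235885014913
```

Request:
drive_tool --targets '[{"rx":0,"ry":0,"rz":0,"dx":-0.008,"dy":0.0261,"dz":0,"claw":1},{"rx":0,"ry":0,"rz":0,"dx":-0.0155,"dy":0.0523,"dz":0,"claw":1},{"rx":0,"ry":0,"rz":0,"dx":-0.0155,"dy":0.0523,"dz":0,"claw":1},{"rx":0,"ry":0,"rz":0,"dx":-0.0155,"dy":0.0523,"dz":0,"claw":1},{"rx":0,"ry":0,"rz":0,"dx":-0.0155,"dy":0.0523,"dz":0,"claw":1},{"rx":0,"ry":0,"rz":0,"dx":-0.0155,"dy":0.0523,"dz":0,"claw":1},{"rx":0,"ry":0,"rz":0,"dx":-0.0155,"dy":0.0523,"dz":0,"claw":1},{"rx":0,"ry":0,"rz":0,"dx":-0.0155,"dy":0.0523,"dz":0,"claw":1},{"rx":0,"ry":0,"rz":0,"dx":-0.0155,"dy":0.0523,"dz":0,"claw":1},{"rx":0,"ry":0,"rz":0,"dx":-0.0155,"dy":0.0523,"dz":0,"claw":1},{"rx":0,"ry":0,"rz":0,"dx":-0.0075,"dy":0.0263,"dz":0.019,"claw":1},{"rx":0,"ry":0,"rz":0,"dx":0,"dy":0,"dz":0,"claw":1},{"rx":0,"ry":0,"rz":0,"dx":0,"dy":0,"dz":0,"claw":1},{"rx":0,"ry":0,"rz":0,"dx":0,"dy":0,"dz":0,"claw":1},{"rx":0,"ry":0,"rz":0,"dx":0,"dy":0,"dz":0,"claw":1}]'

```text
t: 29.08
ee_pos: [0.633, 0.061, 0.1653]
eef_rot: [-180.0, -0.0, 161.7]
contact_force: [1.1, -0.2, -0.7]
opening: 0.385
grasp_force: 52.5
```

Run:
```python
from h import *
plan(.6335,.0622,.0595,161.8)
snap("wrist","w8")
```

```text
from [0.633  0.061  0.1653] [-1.7998e+02 -1.0000e-02  1.6174e+02] rz -0.0002 rows 0.009280751288283031 shift [-1.000e-04  2.600e-03  2.117e-01] rows 2.6460015950763043
```

View pics/w8.png

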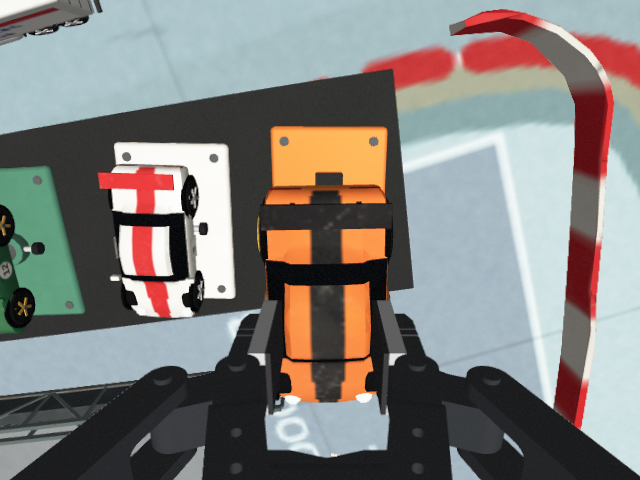

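Orange car straight and centred (rear row 187, nose 402); the base edge (272..387,127) lies about 1.5 mm to the right, as planned.

Request:
drive_tool --targets '[{"rx":0,"ry":0,"rz":0,"dx":0,"dy":0.003,"dz":0.03,"claw":1},{"rx":0,"ry":0,"rz":0,"dx":0,"dy":0,"dz":0.05,"claw":1},{"rx":0,"ry":0,"rz":0,"dx":0,"dy":0,"dz":0.055,"claw":1},{"rx":0,"ry":0,"rz":0,"dx":0,"dy":0,"dz":0.035,"claw":1},{"rx":0,"ry":0,"rz":0,"dx":0,"dy":0,"dz":0.02,"claw":1},{"rx":0,"ry":0,"rz":0,"dx":0,"dy":0,"dz":0.012,"claw":1},{"rx":0,"ry":0,"rz":0,"dx":0,"dy":0,"dz":0.006,"claw":1},{"rx":0,"ry":0,"rz":0,"dx":0,"dy":0,"dz":0.003,"claw":1},{"rx":0,"ry":0,"rz":0,"dx":0,"dy":0,"dz":0.001,"claw":1},{"rx":0,"ry":0,"rz":0,"dx":0,"dy":0,"dz":0,"claw":1},{"rx":0,"ry":0,"rz":0,"dx":0,"dy":0,"dz":0,"claw":1}]'

```text
t: 30.05
ee_pos: [0.6345, 0.0637, 0.0602]
eef_rot: [180.0, 0.1, 161.8]
contact_force: [-0.2, -0.2, -1.3]
opening: 0.388
grasp_force: 52.5
```

Request:
drive_tool --targets '[{"rx":0,"ry":0,"rz":0,"dx":0,"dy":0,"dz":0.003,"claw":1},{"rx":0,"ry":0,"rz":0,"dx":0,"dy":0,"dz":0,"claw":1},{"rx":0,"ry":0,"rz":0,"dx":0,"dy":0,"dz":0,"claw":0},{"rx":0,"ry":0,"rz":0,"dx":0,"dy":0,"dz":0,"claw":-1},{"rx":0,"ry":0,"rz":0,"dx":0,"dy":0,"dz":0,"claw":-1},{"rx":0,"ry":0,"rz":0,"dx":0,"dy":0,"dz":0,"claw":-1},{"rx":0,"ry":0,"rz":0,"dx":0,"dy":0,"dz":0,"claw":-1},{"rx":0,"ry":0,"rz":0,"dx":0,"dy":0,"dz":0,"claw":-1},{"rx":0,"ry":0,"rz":0,"dx":0,"dy":0,"dz":-0.03,"claw":-1},{"rx":0,"ry":0,"rz":0,"dx":0,"dy":0,"dz":-0.07,"claw":-1},{"rx":0,"ry":0,"rz":0,"dx":0,"dy":0,"dz":-0.07,"claw":-1},{"rx":0,"ry":0,"rz":0,"dx":0,"dy":0,"dz":-0.07,"claw":-1},{"rx":0,"ry":0,"rz":0,"dx":0,"dy":0,"dz":-0.07,"claw":-1}]'

```text
t: 31.13
ee_pos: [0.6337, 0.0637, 0.2143]
eef_rot: [180.0, -0.0, 161.8]
contact_force: [1.3, 1.0, 0.7]
opening: 0.997
grasp_force: 0.0
```

Request:
drive_tool --targets '[{"rx":0,"ry":0,"rz":0,"dx":0.0575,"dy":0.042,"dz":0,"claw":-1},{"rx":0,"ry":0,"rz":0,"dx":0.0575,"dy":0.042,"dz":0,"claw":-1},{"rx":0,"ry":0,"rz":0,"dx":0.0575,"dy":0.042,"dz":0,"claw":-1},{"rx":0,"ry":0,"rz":0,"dx":0.0575,"dy":0.042,"dz":0,"claw":-1},{"rx":0,"ry":0,"rz":0,"dx":0.0575,"dy":0.042,"dz":0,"claw":-1},{"rx":0,"ry":0,"rz":0,"dx":0.0575,"dy":0.042,"dz":0,"claw":-1},{"rx":0,"ry":0,"rz":0,"dx":0.0575,"dy":0.042,"dz":0,"claw":-1},{"rx":0,"ry":0,"rz":0,"dx":0.0575,"dy":0.042,"dz":0,"claw":-1},{"rx":0,"ry":0,"rz":0,"dx":0.0575,"dy":0.042,"dz":0,"claw":-1},{"rx":0,"ry":0,"rz":0,"dx":0.0575,"dy":0.042,"dz":0,"claw":-1},{"rx":0,"ry":0,"rz":0,"dx":0,"dy":0,"dz":0,"claw":-1},{"rx":0,"ry":0,"rz":0,"dx":0,"dy":0,"dz":0,"claw":-1},{"rx":0,"ry":0,"rz":0,"dx":0,"dy":0,"dz":0,"claw":-1},{"rx":0,"ry":0,"rz":0,"dx":0,"dy":0,"dz":0,"claw":-1}]'

```text
t: 32.3
ee_pos: [0.427, 0.352, 0.2127]
eef_rot: [-180.0, 0.0, 161.8]
contact_force: [-0.0, -0.3, -0.8]
opening: 0.997
grasp_force: 0.0
```

Run:
```python
from h import *
a=cv2.cvtColor(viewer.capture("top"),cv2.COLOR_RGB2BGR)[125:275,170:490]
b=cv2.cvtColor(viewer.capture("scene"),cv2.COLOR_RGB2BGR)[195:365,250:490]
a=cv2.resize(a,(640,300),interpolation=3);b=cv2.resize(b,(424,300),interpolation=3)
m=np.zeros((600,640,3),np.uint8);m[:300]=a;m[300:,:424]=b;cv2.imwrite("pics/fin.png",m)
```

```text
(no output)
```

View pics/fin.png

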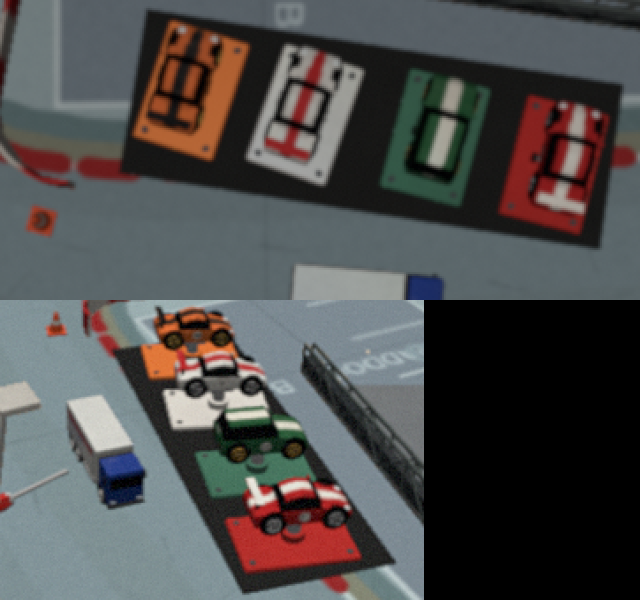

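All four cars sit level on their own stands, with shifts consistent with parallax; the cone (40,222) and the lorry are unmoved. Handing in.

```bash
python3 -c "
from cell import ctrl
print(ctrl.job_done())"
```

```text
the job is handed in; nothing more can be done
None
```

I put all four race cars on the stands of their own colour, left the lorry and cone where they were, and handed the job in after about 32 s of robot time; the hand-in call returned no verdict.

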